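# Raise the enclosure window to the red mark and lock it

## Task

Push the sliding window of the sample enclosure up from beneath its blue lip, with the fingers and without touching the clear glass, until the underside of the lip is level with the tip of the red arrow on the left rail. Leave the window standing there, then press the green lock button fully down and let it go. Grasp nothing, and leave the red arrow and everything else on the bench where it is.

Things in the scene. Friction and masses are not known exactly. Their poses are not given: they have to be found in the camera images.
- sash (a joint): the sliding window of the grey sample enclosure; metres travelled up its sloping rails, 0 = shut on the sill, 0.23 = top stop. Rails and window lean back 40 degrees from upright, so 100 mm of travel raises it 77 mm and carries it 64 mm away from the operator. Weight balanced by a spring: 1 to 5 N along the rails moves it and it stays where it is left.
- lip_under (a point): middle of the flat underside of the window's blue lip (296 mm long, standing 36 mm out from the window frame, outer edge 14 mm thick; above it a sloping blue fascia runs back to the glass). The point is midway along, 20 mm in from the outer edge; 104 mm above the bench with the window shut. Axes: z up along the rails (square to the underside), y left along the lip, -x out from the glass.
- marker (a joint): the red height marker clipped on the left rail; metres up the rails on the same scale as the window: when joint sash equals joint marker the underside of the lip is level with the arrow's tip. Stiff; not to be moved.
- mark_tip (a point): point of the red arrow on the left rail (arrow body 22 mm high, tip pointing inward, just clear of the lip's left end, 150 mm left of lip_under and as far out from the glass, so that the two points are at one height when the window is right); same axes as lip_under: z up along the rails.
- hood: grey enclosure fixed to the bench, 370 mm wide, 310 mm deep, about 420 mm tall, with clear walls and aluminium rails 340 mm apart; origin at the foot of the middle of the plinth's front face, x pointing into the enclosure, z up; some yaw. Below the lip its plinth's upright front face ends 90 mm above the bench and, with the window shut, stands 19 mm (level) behind lip_under.
- pane_mid (a point): middle of the front of the clear window pane, 286 mm wide and 140 mm along the rails, above the blue fascia; it slides with the window, same axes as lip_under. Not to be touched.
- lock (a joint): the green push button; metres pressed, 0 = released, 0.006 = fully down; a spring pushes back, 5 N when fully down.
- lock_top (a point): centre of the top of the green button (30 mm across, pressed straight down) on a fixed white console 85 x 85 x 35 mm that stands to the left or right of the enclosure.
- rack: white block of six capped vials fixed to the bench on the other side of the enclosure, 70 x 100 mm, 66 mm tall; origin under its centre. Not to be touched.
- reagent: amber glass jar with black cap and paper label, 60 mm across, 120 mm tall; loose bystander, origin on its underside. Leave alone.
- beaker: open glass beaker, 68 mm across, 90 mm tall; loose bystander, origin on its underside. Leave alone.
- jar: small white jar with red cap, 48 mm across, 55 mm tall; loose bystander, origin on its underside. Leave alone.
- dish: white ceramic bowl, 70 mm across, 30 mm tall; loose bystander, origin on its underside. Leave alone.
- pen: blue and black marker pen lying flat, 130 mm long, 17 mm thick; loose bystander, origin on its underside. Leave alone.
- tweezers: steel tweezers lying flat, 120 mm long, 8 mm thick; loose bystander, origin on its underside. Leave alone.
Not all that is in view belongs to the job. What is shaped like the part that bears lock but purple is not meant.

How it is judged:
On the way, in this order (a step that is already met when the one before it is completed fails the run):
1. the fingers push the window up by its lip (contact force between the fingers and sash_c0 above 0.3 N and distance of lip_under from where it was at the start of the episode above 0.015 m), for 0.02 s.
2. the window stands with the lip's underside level with the red arrow (z of lip_under in the frame of mark_tip between -0.01 and 0.01 m and velocity of joint sash between -0.01 and 0.01 m/s), for 0.3 s.
3. the green button is pressed fully down (all of step 2 and value of joint lock above 0.0045 m), for 0.02 s.
At the end, for the whole second after the job is handed in: The lip's underside is within 10 mm (along the rails) of the red arrow's tip and the window is still; the green button has been pressed at least 4.5 mm of its 6 mm after that and is released; the arrow is within 5 mm and every bystander within 20 mm of where it started (all of step 2 and value of joint lock below 0.0015 m and distance of mark_tip from where it was at the start of the episode below 0.005 m and distance of each of reagent, beaker, jar, dish, pen, tweezers from where it was at the start of the episode below 0.02 m); the robot touches nothing.
It fails at once if the clear glass is touched (over 1 N) (contact force between any of the fingers, the arm and sash_c3 above 1 N).
It fails at once if the red arrow is moved more than 5 mm (distance of mark_tip from where it was at the start of the episode above 0.005 m).
It fails at once if the vial rack is bumped (over 3 N) (contact force between any of the fingers, the arm and rack above 3 N).
It fails at once if a bystander is lifted, carried or shifted more than 20 mm (distance of any of reagent, beaker, jar, dish, pen, tweezers from where it was at the start of the episode above 0.02 m).
It also fails if it takes over 54 s, if anything falls off the work surface, if the arm or the gripper's body presses on something with over 40 N, if the wrist force passes 120 N, or if a joint passes its speed limit or range.

## Robot

A 6-joint arm with a two-finger parallel gripper is mounted at the origin on the work surface. World frame = base frame: x ahead of the robot, y to its left, z up, the work surface at z = 0. Lengths are in m, angles in rad, forces in N, time in s.
With the tool pointing down it reaches from about 0.3 to 0.75 m from the base axis. Payload 8.5 kg.
Tool frame: the origin (TCP) lies midway between the tips of the shut fingers; the grasp point (between the pads) lies 19 mm behind it; z points along the fingers, y is the line along which they close (so a half turn about z gives the same grasp; the last joint's range is limited). The gripper opens to 85 mm and grips with 20 to 120 N. Pads are 22 mm wide; open, the fingers measure 114 mm over their backs; the gripper's body (76 mm by 85 mm) begins 54 mm behind the grasp point. The pads swing forward as they close: fully open they stand 13 mm farther back than shut.
Start: joints at [-1.539, 0.381, 1.297, -0, 1.464, -0.215], TCP at [0.134, -0.533, 0.198] pointing down, gripper open.
Joint ranges: [-3.11, 3.11], [-0.89, 2.33], [0.22, 2.48], [-1.42, 4.56], [0.17, 2.85], [-2.88, 2.88]. Speed limits (rad/s): [2.39, 2.39, 3.14, 3.14, 3.14, 3.14].

## Interface

Orientations are given as a unit quaternion [x, y, z, w].
In Python, from workcell import robot, camera, silhouettes, mark_of gives the robot as it stands. The module is installed in compiled form; this text tells all that it offers.
- The arm moves only by the shell command python3 -m inch 'ROWS' [OPENING]. ROWS is JSON, a list of rows, each a list of 2 entries, a list of its own where there are three numbers: the shift along the tool's x, y, z in units of 40 mm (1.0 is 40 mm), then the turn, a rotation vector about the tool's x, y, z in units of 0.08 rad (1.0 is 0.08 rad). In form: [[[tx, ty, tz], [ax, ay, az]], ...]. A call has 1 to 10 rows; each row shifts and turns the commanded pose from where the row before left it, along the tool's axes as they then stand; what a row does not reach is not made up. A row lasts 1/8 s, in which the tool goes at most 62.5 mm and 10.7 degrees, less where a joint would pass 70% of its speed; a pose out of reach is approached as far as the arm can. A call with a number of a shift or a turn outside -1 to 1 is refused whole. A call with a gripper value outside its range is refused whole. OPENING is the finger opening in mm, from 0 to 85.4, set as the call begins (- or left out, the last holds). The fingers move at their own pace and stop on an object; the grip force is fixed at half the most. Time passes only in rows, so rows that do not move let the fingers close. It gives the time, the measured TCP pose, the force, the opening and the grip force at its end, in the units of the state.
- robot.read_state(): the state, without advancing time (a new reading comes with each control period).
- camera(name): name is "scene" or "top" or "wrist"; returns a dict with "frame" (384x512x3 uint8, red, green, blue), "fx", "fy", "cx", "cy" (pixels), "extrinsics" (4x4, takes a point from world to camera coordinates). Camera axes: x right, y up, looking along -z (the intrinsics and any distortion apply to the point x, -y, -z); pixel columns grow to the right and rows downward; lengths in m; the calibration is good to about 2 mm. A picture is of the moment at which its call begins. There is no depth.
- robot.sign_off(): hands the job in; it is judged then, once.
Trained networks look in a picture, given as the dict that the camera call returned (one of the last four; its "shot" number tells which), for a name from the list of things; names that differ only in an ending like _2 or _b are one class to them, and where a whole thing is asked for, a point or a joint stands for the part that bears it (a point fixed in the world has none). Each returns a list of dicts, best first, with "confidence" (0 to 1); they miss things now and then, are a little off and sometimes report something else, mostly with a low value. They report only what shows in the picture. A call takes as long as a camera call. They do not tell look-alikes from the thing itself.
- silhouettes(picture, query): "region" (384x512 bool, what is visible of it).
- mark_of(picture, query): "centre" ([x, y, z] in m, in world coordinates, good to about 4 mm: a listed point, or the origin of a listed thing).
The state is a dict: "time": time; "joints": joint angles; "joint_velocities": joint speeds; "joint_torque": joint torques, N m; "position": TCP position; "tool_rot": TCP orientation; "ft_force": force on the tool from outside, world axes, zero at the start; "moment": the same for the moment, N m; "opening": finger opening in m; "grip_force": force on a finger pad.
Only numpy, scipy, OpenCV 4.12 (cv2) and the standard library are available. Lean on these libraries where they do the work, as an engineer would, in place of code of your own. Each camera call takes 0.05 s, during which the arm holds its last target. There are 200 camera calls.

## Working session

There is one attempt and no reset: what is moved stays moved. The work goes in short steps, Python scripts to look and compute and a shell command to move; the robot and the scene stay as the last step left them, time stands still between calls to the robot, and variables do not carry over. Pictures are saved under pics/ and viewed, at most 10 in all, crops included, and the job is handed in when it is done.

```bash
mkdir -p pics
cat > h.py <<'E'
import numpy as np,cv2
from workcell import robot,camera,silhouettes,mark_of
from scipy.spatial.transform import Rotation as R
def save(p,n): cv2.imwrite(f'pics/{n}.png',cv2.cvtColor(p['frame'],cv2.COLOR_RGB2BGR))
def proj(p,X):
    c=p['extrinsics']@np.r_[X,1]; return (p['fx']*c[0]/-c[2]+p['cx'], p['fy']*-c[1]/-c[2]+p['cy'])
E
python3 - <<'E'
from h import *
ims=[]
for n in ['scene','top']:
    p=camera(n); ims.append(p['frame'])
    for q in ['lip_under','mark_tip','hood','lock_top','rack','pane_mid','reagent','beaker','jar','dish','pen','tweezers']:
        for d in mark_of(p,q)[:3]:
            if d['confidence']>.2: print(n,q,np.round(d['centre'],3),round(d['confidence'],2),np.round(proj(p,d['centre'])))
im=cv2.resize(np.vstack(ims),None,fx=.78,fy=.78)
for n,i in zip('ab',ims): cv2.imwrite(f'pics/{n}.png',cv2.resize(i,(800,600),interpolation=cv2.INTER_CUBIC)[:,:,::-1])
print(robot.read_state())
E
```

```text
scene lip_under [0.513 0.067 0.133] 0.77 [283. 189.]
scene mark_tip [0.574 0.229 0.236] 0.6 [329. 152.]
scene hood [ 0.602 -0.446 -0.006] 0.45 [192. 321.]
scene lock_top [ 0.317 -0.457  0.054] 0.63 [130. 259.]
scene lock_top [ 0.467 -0.39   0.056] 0.52 [176. 273.]
scene lock_top [ 0.498 -0.24   0.057] 0.45 [217. 251.]
scene rack [ 0.387 -0.112 -0.   ] 0.51 [223. 223.]
scene rack [ 0.456  0.379 -0.002] 0.48 [322. 166.]
scene pane_mid [0.634 0.086 0.246] 0.68 [317. 180.]
scene jar [ 0.255  0.302 -0.002] 0.6 [273. 152.]
scene dish [ 0.283 -0.261  0.003] 0.73 [172. 230.]
scene dish [ 0.603 -0.446 -0.002] 0.44 [192. 321.]
scene pen [ 0.283 -0.263  0.002] 0.7 [172. 230.]
scene pen [ 0.368  0.101 -0.   ] 0.53 [259. 190.]
scene tweezers [ 0.389 -0.113 -0.003] 0.5 [223. 224.]
top lip_under [0.515 0.066 0.133] 0.89 [219. 167.]
top mark_tip [0.57  0.229 0.239] 0.52 [162. 137.]
top hood [0.51  0.065 0.004] 0.59 [222. 177.]
top lock_top [ 0.515 -0.585  0.056] 0.6 [418. 180.]
top lock_top [ 0.464 -0.392  0.057] 0.59 [360. 193.]
top lock_top [ 0.501 -0.244  0.057] 0.41 [314. 180.]
top rack [0.452 0
[... 458 characters left out ...]
-1.53931733e+00,  3.80614947e-01,  1.29740170e+00, -1.67350606e-05,
        1.46362557e+00, -2.15336223e-01]), 'joint_velocities': array([-1.16914569e-04,  8.37808713e-05, -8.62389106e-04,  3.32640202e-04,
        1.43728487e-04, -4.94172530e-04]), 'joint_torque': array([-5.08033536e-04, -4.48323691e+01, -2.31464732e+01, -2.07063649e-04,
        5.08281883e-04, -2.61925777e-06]), 'position': array([ 0.13434709, -0.53331244,  0.1984138 ]), 'tool_rot': array([ 9.92394829e-01,  1.23095498e-01, -6.00951594e-06, -2.54398779e-05]), 'ft_force': array([-0.30021822,  0.2393209 ,  0.80376914]), 'moment': array([-0.06242587, -0.01676702, -0.00102848]), 'grip_force': 0.0, 'opening': 0.08559082680697407}
```

View pics/a.png

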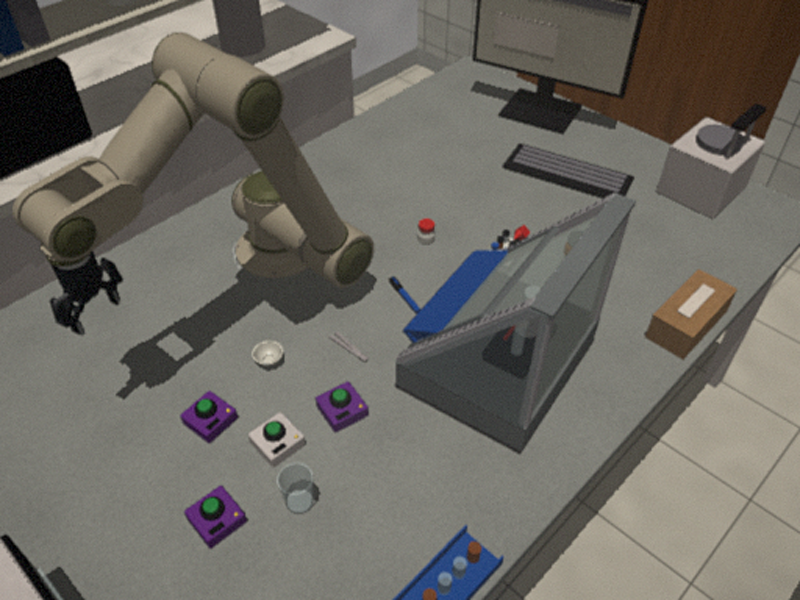

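View pics/b.png

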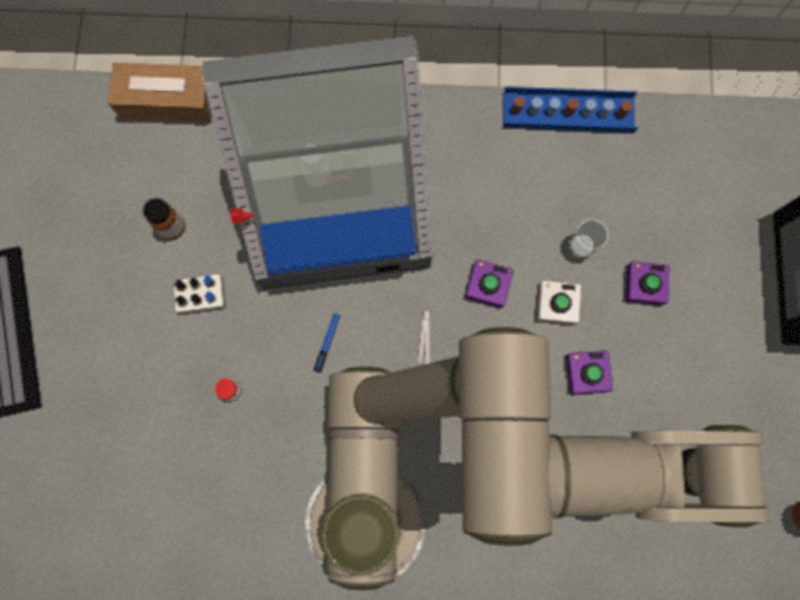

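The white console is at top-image (560,302) on the 800-px view and scene (276,438). The purple look-alikes are at top (490,283), (648,283) and (592,372). Only the white one fits the description. The lip's blue strip is centred at about top (340,240) and the red arrow is at (242,215).

```bash
cat >> h.py <<'E'
def frame(yaw):
    c,s=np.cos(yaw),np.sin(yaw); x=np.array([c,s,0]);y=np.array([-s,c,0]);t=np.radians(40)
    u=np.sin(t)*x+np.r_[0,0,np.cos(t)]; o=-np.cos(t)*x+np.r_[0,0,np.sin(t)]
    return x,y,u,o
def delta(P,Rt=None):
    s=robot.read_state(); R0=R.from_quat(s['tool_rot'])
    print('t',s['time'],'pos',s['position'].round(4),'shift',(R0.inv().apply(P-s['position'])/.04).round(2))
    if Rt is not None: print('turn',((R0.inv()*R.from_matrix(Rt)).as_rotvec()/.08).round(2))
E
python3 - <<'E'
from h import *
p=camera('top'); cr=p['frame'][150:260,290:440]
cv2.imwrite('pics/c.png',cv2.resize(cr,None,fx=5,fy=5,interpolation=cv2.INTER_CUBIC)[:,:,::-1])
L,M=[],[]
for n in ['top','scene']*2:
    q=camera(n); L.append(mark_of(q,'lip_under')[0]['centre']); M.append(mark_of(q,'mark_tip')[0]['centre'])
L=np.mean(L,0);M=np.mean(M,0);print(L,M)
for yaw in np.radians([8,9,10,11]):
    x,y,u,o=frame(yaw); d=M-L; print(np.degrees(yaw),d@u,d@y,d@o)
yaw=np.radians(10);x,y,u,o=frame(yaw)
delta(L+.075*o-.04*u,np.c_[u,-y,-o])
E
```

```text
Traceback (most recent call last):
IndexError: list index out of range
```

View pics/c.png

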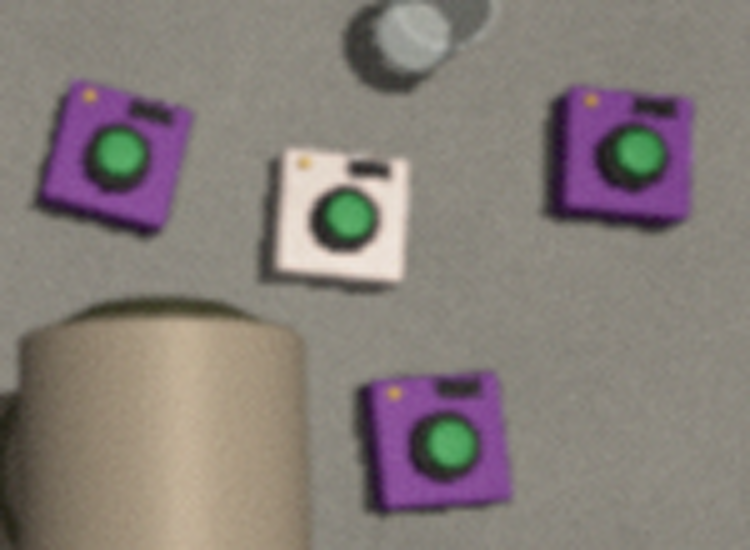

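The crop shows the white console with its green button at (348,217), which is top-image px (360,193). The other three are purple, so the target is [0.465,-0.391,0.056].

Run:
```python
from h import *
L,M=[],[]
for n in ['top','scene']*3:
    q=camera(n)
    for A,k in ((L,'lip_under'),(M,'mark_tip')):
        r=mark_of(q,k)
        if r and r[0]['confidence']>.4: A.append(r[0]['centre'])
print(np.round(L,3),np.round(M,3))
L=np.median(L,0);M=np.median(M,0);print(L,M)
for yaw in np.radians([8,9,10,11]):
    x,y,u,o=frame(yaw); d=M-L; print(np.degrees(yaw),d@u,d@y,d@o)
yaw=np.radians(10);x,y,u,o=frame(yaw)
delta(L+.075*o-.04*u,np.c_[u,-y,-o])
```

```text
[[0.517 0.067 0.132]
 [0.518 0.064 0.137]
 [0.517 0.068 0.133]
 [0.517 0.065 0.135]
 [0.516 0.064 0.136]
 [0.518 0.066 0.132]] [[0.574 0.23  0.235]
 [0.573 0.229 0.238]
 [0.573 0.229 0.233]
 [0.572 0.229 0.236]]
[0.5172 0.0654 0.134 ] [0.57325 0.22925 0.23575]
8.0 0.12828045855316134 0.15445477075449462 0.0054162020426842886
9.0 0.13000549528242672 0.15306458284100838 0.0033603833232252744
10.0 0.1317146738872358 0.15162776997281882 0.0013234635805589173
11.0 0.13340747373522832 0.1501447698170444 -0.0006939367198291052
t 2.85 pos [ 0.1343 -0.5333  0.1984] shift [ 10.86 -12.33   1.17]
turn [-0.39 10.9   0.84]
```

```bash
python3 -m inch '[[[0.84,-0.95,0],[0,0,0]],[[0.84,-0.95,0],[0,0,0]],[[0.84,-0.95,0],[0,0,0]],[[0.84,-0.95,0],[0,0,0]],[[0.84,-0.95,0],[0,0,0]],[[0.84,-0.95,0],[0,0,0]],[[0.84,-0.95,0],[0,0,0]],[[0.84,-0.95,0],[0,0,0]],[[0.84,-0.95,0],[0,0,0]],[[0.84,-0.95,0],[0,0,0]]]' 0
python3 -m inch '[[[0.8,-0.9,0],[0,0,0]],[[0.8,-0.9,0],[0,0,0]],[[0,0,0],[0,1,0]],[[0,0,0],[0,1,0]],[[0,0,0],[0,1,0]],[[0,0,0],[0,1,0]],[[0,0,0],[0,1,0]],[[0,0,0],[0,1,0]],[[0,0,0],[0,1,0]],[[0,0,0],[0,1,0]]]'
python3 - <<'E'
from h import *
x,y,u,o=frame(np.radians(10.5));L=np.r_[.517,.0655,.134]
delta(L+.075*o-.04*u,np.c_[u,-y,-o])
E
```

```text
time: 4.1
position: [0.3679, -0.0813, 0.1987]
tool_rot: [0.992, 0.123, 0.0, 0.0]
ft_force: [-0.2, -1.0, 0.8]
opening: -0.0001
grip_force: 0.0
time: 5.35
position: [0.4118, 0.0027, 0.1988]
tool_rot: [0.942, 0.117, 0.314, -0.038]
ft_force: [0.3, 0.2, 0.4]
opening: -0.0002
grip_force: 0.0
t 5.35 pos [0.4118 0.0027 0.1988] shift [-0.02 -1.01  1.46]
turn [-0.53  2.87  0.59]
```

```bash
python3 -m inch '[[[0,-0.5,0.4],[-0.2,0.95,0.2]],[[0,-0.5,0.3],[-0.2,0.95,0.2]],[[0,0,0.3],[-0.13,0.95,0.2]],[[0,0,0],[0,0,0]],[[0,0,0],[0,0,0]]]'
python3 - <<'E'
from h import *
x,y,u,o=frame(np.radians(10.5));L=np.r_[.517,.0655,.134]
delta(L+.075*o-.04*u,np.c_[u,-y,-o])
delta(L-.002*o-.03*u)
p=camera('scene'); cv2.imwrite('pics/d.png',cv2.resize(p['frame'][100:260,200:400],(800,640))[20:620,:,::-1])
E
```

```text
time: 5.98
position: [0.4272, 0.0478, 0.17]
tool_rot: [0.905, 0.086, 0.414, -0.04]
ft_force: [1.0, -0.9, -0.0]
opening: 0.0001
grip_force: 0.0
t 5.975 pos [0.4272 0.0478 0.17  ] shift [-0.21 -0.02  0.46]
turn [-0.08  0.19  0.03]
t 5.975 pos [0.4272 0.0478 0.17  ] shift [ 0.07 -0.01  2.38]
```

View pics/d.png

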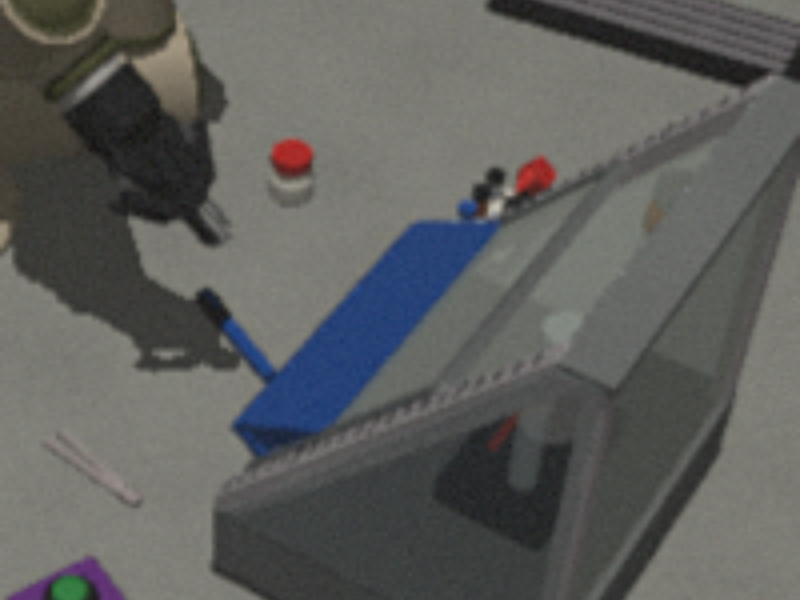

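The fingertips, at crop (215,225), point square at the blue lip from outside and are clear of everything. Next I slide in under the lip.

```bash
python3 -m inch '[[[0.07,0,0.5],[0,0.2,0]],[[0,0,0.5],[0,0,0]],[[0,0,0.5],[0,0,0]],[[0,0,0.5],[0,0,0]],[[0,0,0.3],[0,0,0]],[[0,0,0],[0,0,0]]]'
python3 -m inch '[[[0.15,0,0],[0,0,0]],[[0.15,0,0],[0,0,0]],[[0.15,0,0],[0,0,0]]]'
python3 -m inch '[[[0.15,0,0],[0,0,0]],[[0.15,0,0],[0,0,0]],[[0.15,0,0],[0,0,0]]]'
python3 - <<'E'
from h import *
x,y,u,o=frame(np.radians(10.5));L=np.r_[.517,.0655,.134]
delta(L+.133*u-.011*u,np.c_[u,-y,-o])
for n in ['scene','top']:
    p=camera(n); print([(d['centre'],d['confidence']) for d in mark_of(p,'lip_under')[:1]])
E
```

```text
time: 6.78
position: [0.4986, 0.0621, 0.1126]
tool_rot: [0.902, 0.085, 0.422, -0.042]
ft_force: [0.1, -0.9, 0.6]
opening: 0.0003
grip_force: 0.0
time: 7.15
position: [0.5093, 0.0639, 0.1273]
tool_rot: [0.902, 0.085, 0.422, -0.041]
ft_force: [-0.3, -0.4, -0.2]
opening: -0.0001
grip_force: 0.0
time: 7.52
position: [0.5206, 0.066, 0.1412]
tool_rot: [0.902, 0.085, 0.422, -0.041]
ft_force: [-0.1, 0.4, 0.2]
opening: 0.0003
grip_force: 0.0
t 7.525 pos [0.5206 0.066  0.1412] shift [2.85 0.   0.06]
turn [-0.07 -0.04  0.03]
[([0.519, 0.0686, 0.1334], 0.85)]
[([0.5147, 0.0668, 0.1323], 0.97)]
```

Run:
```python
from h import *
s=robot.read_state();print(s['ft_force'],s['position'])
p=camera('scene');q=camera('top')
a=cv2.resize(p['frame'][130:250,230:350],(600,600),interpolation=cv2.INTER_CUBIC)
t=s['position']
for n,c in(('s',p),('t',q)): print(n,proj(c,t),proj(c,[.517,.0655,.134]))
b=cv2.resize(q['frame'][80:230,140:290],(600,600),interpolation=cv2.INTER_CUBIC)
im=np.hstack([a,b]);cv2.imwrite('pics/e.png',cv2.resize(im,(800,400))[:,:,::-1])
for c in(p,q): print(mark_of(c,'lip_under')[0],mark_of(c,'pane_mid')[:1])
```

```text
[ 0.19551294  0.43390671 -0.34687016] [0.52035735 0.06604584 0.14056215]
s (np.float64(284.7221973692975), np.float64(188.5189763015391)) (np.float64(283.80133560246236), np.float64(189.4458205321029))
t (np.float64(218.66948521303914), np.float64(164.2642249434985)) (np.float64(218.94285469791697), np.float64(165.8361262527539))
{'centre': [0.516, 0.0663, 0.1338], 'confidence': 0.91} [{'centre': [0.6325, 0.0863, 0.2466], 'confidence': 0.57}]
{'centre': [0.5175, 0.064, 0.1301], 'confidence': 0.66} [{'centre': [0.6336, 0.0888, 0.2438], 'confidence': 0.57}]
```

View pics/e.png

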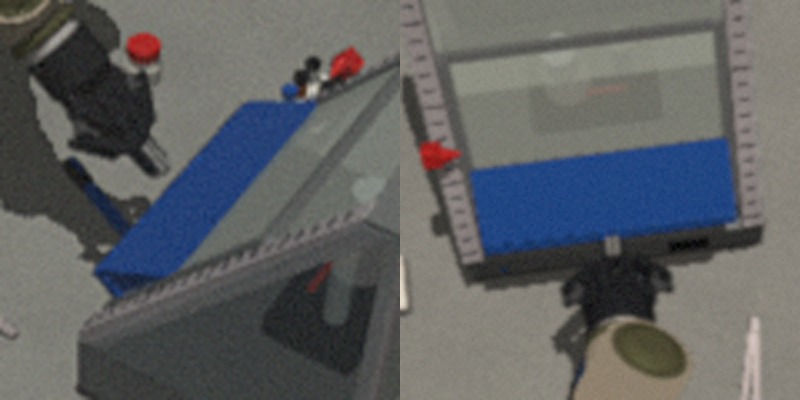

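Run:
```python
from h import *
p=camera('scene');q=camera('top')
print({k:v for k,v in p.items() if k!='frame'})
print('tip before, seen ~ (257,164):',proj(p,[.4272,.0478,.17]))
x,y,u,o=frame(np.radians(10.5));L=np.r_[.517,.0655,.134]
# outer lower edge ends & upper outer edge
for n,c in(('s',p),('t',q)):
  for sy in(-.148,.148):
    for h in(0,.014): print(n,sy,h,np.round(proj(c,L+.02*o+sy*y+h*u),1))
w=camera('wrist');cv2.imwrite('pics/f.png',w['frame'][:,:,::-1])
```

```text
{'fx': 468.83352263642234, 'fy': 468.83352263642234, 'cx': 248.7431322215638, 'cy': 196.17292366512947, 'extrinsics': array([[ 0.71422934,  0.69986131, -0.00840162, -0.29234404],
       [-0.50321664,  0.52181672,  0.68882532,  0.15701979],
       [ 0.4864663 , -0.48775142,  0.72487867, -1.94321592],
       [ 0.        ,  0.        ,  0.        ,  1.        ]]), 'shot': 19}
tip before, seen ~ (257,164): (np.float64(261.58561668239975), np.float64(172.06772029448175))
s -0.148 0 [256.7 211.8]
s -0.148 0.014 [259.1 210.7]
s 0.148 0 [301.3 161.1]
s 0.148 0.014 [303.7 159.8]
t -0.148 0 [266.4 163. ]
t -0.148 0.014 [266.1 159.3]
t 0.148 0 [171.8 176.1]
t 0.148 0.014 [170.8 172.5]
```

View pics/f.png

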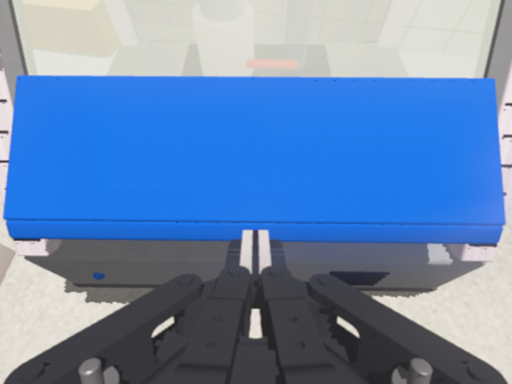

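The wrist view shows the finger tips, at (255,230), in front of the lip's outer face and overlapping its lower edge at row 241. They are not underneath it. I'll check the offset of the visible tip from the reported TCP.

Run:
```python
from h import *
w=camera('wrist');s=robot.read_state();P=s['position'];A=R.from_quat(s['tool_rot']).as_matrix()
C=np.linalg.inv(w['extrinsics'])
print('cam in tool',A.T@(C[:3,3]-P),'axes',(A.T@C[:3,:3]).round(2))
for k in(0,-.02,-.04):print(k,proj(w,P+k*A[:,2]))
x,y,u,o=frame(np.radians(10.5));L=np.r_[.517,.0655,.134]
for sy in(-.148,.148):
  for h in(0,.014):print('lip',sy,h,np.round(proj(w,L+.02*o+sy*y+h*u)))
print('L',proj(w,L),[ (d['centre'],d['confidence']) for d in mark_of(w,'lip_under')[:1]],[ (d['centre'],d['confidence']) for d in mark_of(w,'pane_mid')[:1]])
```

```text
cam in tool [ 0.0782091   0.00036305 -0.17600245] axes [[-0.    0.95  0.3 ]
 [ 1.    0.   -0.  ]
 [-0.    0.3  -0.95]]
0 (np.float64(254.3939855152417), np.float64(220.36948947122207))
-0.02 (np.float64(254.33517075060692), np.float64(234.08169947097704))
-0.04 (np.float64(254.26173929092252), np.float64(251.2016794969678))
lip -0.148 0 [499. 245.]
lip -0.148 0.014 [505. 223.]
lip 0.148 0 [ 11. 242.]
lip 0.148 0.014 [  5. 221.]
L (np.float64(254.45284064233115), np.float64(229.0682751641969)) [([0.5166, 0.0673, 0.1349], 0.62)] []
```

The lip model matches the wrist image, but the visible tips end about 20 mm short of the reported TCP. They sit just in front of the lip's face, and no contact has been felt. I'll go down, reach farther in, then push.

```bash
python3 -m inch '[[[-0.4,0,0],[0,0,0]],[[-0.4,0,0],[0,0,0]],[[0,0,0],[0,0,0]],[[0,0,0.2],[0,0,0]],[[0,0,0.25],[0,0,0]],[[0,0,0],[0,0,0]]]'
python3 - <<'E'
from h import *
w=camera('wrist');cv2.imwrite('pics/g.png',w['frame'][:,:,::-1])
s=robot.read_state();print(s['ft_force'],s['time'])
E
```

```text
time: 9.07
position: [0.5146, 0.0652, 0.1042]
tool_rot: [0.902, 0.085, 0.422, -0.042]
ft_force: [-0.3, 0.0, -0.3]
opening: -0.0001
grip_force: 0.0
[ 0.16987471 -0.12226775  0.75376722] 9.125
```

View pics/g.png

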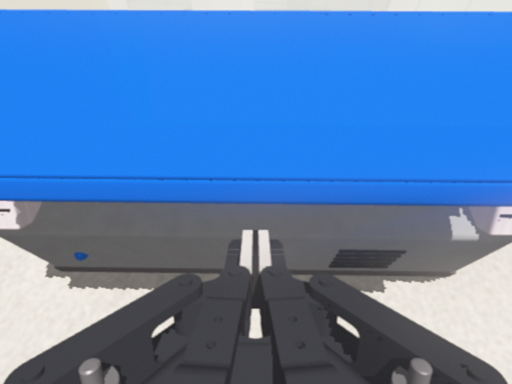

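The tips at (255,230) are now below the lip's lower edge (row 203) and, by geometry, about 17 mm under it. Next I push up slowly.

```bash
python3 -m inch '[[[0.15,0,0],[0,0,0]],[[0.15,0,0],[0,0,0]],[[0.15,0,0],[0,0,0]],[[0.15,0,0],[0,0,0]],[[0.15,0,0],[0,0,0]],[[0.15,0,0],[0,0,0]],[[0.15,0,0],[0,0,0]],[[0.15,0,0],[0,0,0]]]'
python3 - <<'E'
from h import *
x,y,u,o=frame(np.radians(10.5));L0=np.r_[.517,.0655,.134];P=robot.read_state()['position']
print('tcp u',(P-L0)@u,'o',(P-L0)@o)
for n in ['scene','top','scene','top']:
    p=camera(n); print([(((np.array(d['centre'])-L0)@u).round(4),d['confidence']) for d in mark_of(p,'lip_under')[:1]])
E
```

```text
time: 10.12
position: [0.5436, 0.0704, 0.1407]
tool_rot: [0.902, 0.085, 0.421, -0.041]
ft_force: [-0.6, -1.4, -4.0]
opening: 0.0003
grip_force: 1.7
tcp u 0.022485582825786776 o -0.016421992572483095
[(np.float64(0.0348), 0.59)]
[(np.float64(0.0318), 0.75)]
[(np.float64(0.0349), 0.74)]
[]
```

```bash
python3 -m inch '[[[0.25,0,0],[0,0,0]],[[0.25,0,0],[0,0,0]],[[0.25,0,0],[0,0,0]],[[0.25,0,0],[0,0,0]],[[0.25,0,0],[0,0,0]],[[0.25,0,0],[0,0,0]],[[0.25,0,0],[0,0,0]],[[0.2,0,0],[0,0,0]],[[0.1,0,0],[0,0,0]],[[0,0,0],[0,0,0]]]'
cat > m.py <<'E'
from h import *
x,y,u,o=frame(np.radians(10.5));L0=np.r_[.517,.0655,.134];P=robot.read_state()['position']
print('tcp u',(P-L0)@u,'o',(P-L0)@o)
for n in ['scene','top']*3:
    p=camera(n)
    print(n,[((((np.array(d['centre'])-L0)@u).round(4),((np.array(d['centre'])-L0)@y).round(3)),d['confidence']) for k in('lip_under','mark_tip') for d in mark_of(p,k)[:1]])
E
python3 m.py
```

```text
time: 11.78
position: [0.5959, 0.0805, 0.2037]
tool_rot: [0.902, 0.085, 0.421, -0.041]
ft_force: [-1.1, -0.1, -0.0]
opening: 0.0002
grip_force: 0.1
tcp u 0.10495446221560517 o -0.016715866266884337
scene [((np.float64(0.1161), np.float64(0.001)), 0.75), ((np.float64(0.1319), np.float64(0.148)), 0.5)]
top [((np.float64(0.1114), np.float64(0.001)), 0.56), ((np.float64(0.1296), np.float64(0.151)), 0.52)]
scene [((np.float64(0.1167), np.float64(-0.001)), 0.67), ((np.float64(0.1293), np.float64(0.148)), 0.55)]
top [((np.float64(0.113), np.float64(0.001)), 0.84), ((np.float64(0.1305), np.float64(0.152)), 0.56)]
scene [((np.float64(0.1128), np.float64(-0.001)), 0.78), ((np.float64(0.1303), np.float64(0.152)), 0.5)]
top [((np.float64(0.1138), np.float64(0.0)), 0.71), ((np.float64(0.1305), np.float64(0.149)), 0.58)]
```

```bash
python3 -m inch '[[[0.1,0,0],[0,0,0]],[[0.1,0,0],[0,0,0]],[[0.1,0,0],[0,0,0]],[[0.07,0,0],[0,0,0]],[[0.03,0,0],[0,0,0]],[[0,0,0],[0,0,0]],[[0,0,0],[0,0,0]]]'
python3 m.py
python3 - <<'E'
from h import *
w=camera('wrist');q=camera('top')
cv2.imwrite('pics/i.png',np.hstack([cv2.resize(q['frame'][60:210,130:280],(384,384),interpolation=cv2.INTER_CUBIC),w['frame'][:,96:]])[:,:,::-1])
E
```

```text
time: 13.55
position: [0.6061, 0.0823, 0.2162]
tool_rot: [0.902, 0.085, 0.422, -0.041]
ft_force: [-0.3, -0.4, -0.6]
opening: -0.0004
grip_force: 0.5
tcp u 0.12122557028721495 o -0.016653857716940036
scene [((np.float64(0.1337), np.float64(-0.0)), 0.91)]
top [((np.float64(0.1285), np.float64(-0.0)), 0.61), ((np.float64(0.1322), np.float64(0.15)), 0.49)]
scene [((np.float64(0.1312), np.float64(-0.003)), 0.82)]
top [((np.float64(0.134), np.float64(0.0)), 0.59), ((np.float64(0.1297), np.float64(-0.002)), 0.6)]
scene [((np.float64(0.1293), np.float64(-0.001)), 0.7)]
top [((np.float64(0.1315), np.float64(-0.002)), 0.61), ((np.float64(0.1327), np.float64(0.152)), 0.61)]
```

View pics/i.png

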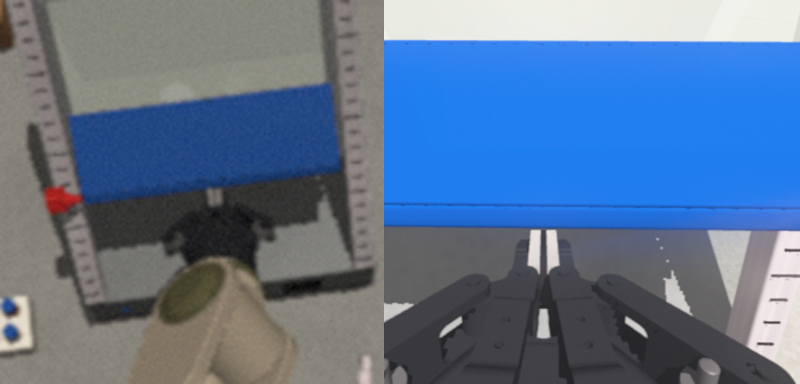

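The arrow tip is at crop (82,199) and the lip's lower left corner at (85,203), so they are level; the networks agree to within about 1 mm. I back out downward, then outward.

```bash
python3 -m inch '[[[-0.15,0,0],[0,0,0]],[[-0.25,0,0],[0,0,0]],[[0,0,-0.4],[0,0,0]],[[0,0,-0.8],[0,0,0]],[[0,0,-0.8],[0,0,0]],[[0,0,-0.8],[0,0,0]],[[0,0,-0.5],[0,0,0]],[[0,0,0],[0,-1,0]],[[0,0,0],[0,-1,0]],[[0,0,0],[0,-1,0]]]'
python3 -m inch '[[[0,0,0],[0,-1,0]],[[0,0,0],[0,-1,0]],[[0,0,0],[0,-1,0]],[[0,0,0],[0,-1,0]],[[0,0,0],[0,-1,0]],[[0,0,0],[0,-1,0]],[[0,0,0],[0,-1,0]],[[0,0,0],[0,-0.9,0]],[[0,0,0],[0,0,0]]]'
python3 m.py
python3 - <<'E'
from h import *
x,y,u,o=frame(np.radians(10.5))
B=[]
for n in ['scene','top']*2:
    for d in mark_of(camera(n),'lock_top'):
        c=np.array(d['centre'])
        if np.hypot(*(c[:2]-[.465,-.391]))<.03: B.append(c)
print(np.round(B,4)); b=np.mean(B,0); print(b)
delta(b+[0,0,.06],np.c_[x,-y,[0,0,-1]])
E
```

```text
time: 15.8
position: [0.4963, 0.061, 0.2886]
tool_rot: [0.946, 0.089, 0.309, -0.03]
ft_force: [-0.8, 0.9, -0.2]
opening: -0.0001
grip_force: 0.0
time: 16.92
position: [0.4971, 0.0613, 0.2877]
tool_rot: [0.996, 0.095, 0.001, -0.002]
ft_force: [-0.4, 0.5, -0.6]
opening: -0.0004
grip_force: 0.0
tcp u 0.10468038391566784 o 0.11440946969972078
scene [((np.float64(0.1307), np.float64(0.001)), 0.77)]
top [((np.float64(-0.1069), np.float64(0.315)), 0.29)]
scene [((np.float64(0.1314), np.float64(-0.002)), 0.8)]
top [((np.float64(0.1337), np.float64(0.151)), 0.67)]
scene [((np.float64(0.1311), np.float64(-0.002)), 0.85)]
top [((np.float64(0.1325), np.float64(0.151)), 0.41)]
[[ 0.4676 -0.3919  0.0529]
 [ 0.4625 -0.3881  0.0564]
 [ 0.4666 -0.3938  0.053 ]
 [ 0.4614 -0.3887  0.0554]]
[ 0.464525 -0.390625  0.054425]
t 18.225 pos [0.4965 0.0611 0.2883] shift [-2.92 10.95  4.31]
turn [-0.04 -0.03  0.08]
```

```bash
python3 -m inch '[[[-0.5,0.5,0],[0,0,0]],[[-0.5,0.9,0],[0,0,0]],[[-0.5,0.95,0],[0,0,0]],[[-0.3,0.95,0],[0,0,0]],[[-0.3,0.95,0],[0,0,0]],[[-0.3,0.95,0],[0,0,0]],[[-0.2,0.95,0],[0,0,0]],[[-0.12,0.95,0],[0,0,0]],[[-0.1,0.95,0],[0,0,0]],[[-0.1,0.95,0],[0,0,0]]]'
python3 -m inch '[[[0,0.95,0],[0,0,0]],[[0,0.6,0.3],[0,0,0]],[[0,0.4,0.8],[0,0,0]],[[0,0,0.9],[0,0,0]],[[0,0,0.9],[0,0,0]],[[0,0,0.8],[0,0,0]],[[0,0,0.4],[0,0,0]],[[0,0,0],[0,0,0]],[[0,0,0],[0,0,0]]]'
python3 - <<'E'
from h import *
b=np.r_[.4645,-.3906,.0545]
delta(b); w=camera('wrist'); print(proj(w,b)); cv2.imwrite('pics/j.png',w['frame'][:,:,::-1])
print(proj(w,robot.read_state()['position']+[0,0,.02]))
E
```

```text
time: 19.48
position: [0.4494, -0.3157, 0.287]
tool_rot: [0.996, 0.094, 0.001, -0.002]
ft_force: [0.7, 0.7, 0.0]
opening: 0.0001
grip_force: 0.0
time: 20.6
position: [0.4648, -0.3909, 0.1237]
tool_rot: [0.996, 0.095, 0.001, -0.001]
ft_force: [-0.0, 0.8, 0.7]
opening: -0.0002
grip_force: 0.0
t 20.6 pos [ 0.4648 -0.3909  0.1237] shift [-0.01 -0.    1.73]
(np.float64(254.3739698465642), np.float64(188.69683709134267))
(np.float64(254.3953744669677), np.float64(233.57317117230687))
```

View pics/j.png

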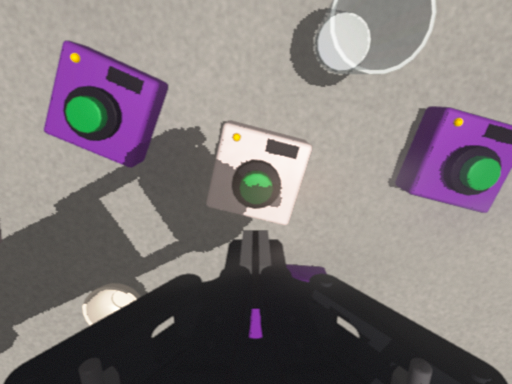

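The white console's green button is at (257,184), about 5 px above the predicted point, so I shift 3 mm forward and go down.

```bash
python3 -m inch '[[[0.08,0,0.5],[0,0,0]],[[0,0,0.5],[0,0,0]],[[0,0,0.3],[0,0,0]],[[0,0,0.2],[0,0,0]],[[0,0,0.15],[0,0,0]],[[0,0,0],[0,0,0]]]'
python3 -m inch '[[[0,0,0.12],[0,0,0]],[[0,0,0.12],[0,0,0]],[[0,0,0],[0,0,0]]]'
python3 -m inch '[[[0,0,0.12],[0,0,0]],[[0,0,0.1],[0,0,0]],[[0,0,0],[0,0,0]]]'
```

```text
time: 21.4
position: [0.4677, -0.3897, 0.0568]
tool_rot: [0.996, 0.095, 0.001, -0.002]
ft_force: [-0.8, 0.5, 0.7]
opening: -0.0
grip_force: 0.0
time: 21.78
position: [0.4676, -0.3894, 0.0468]
tool_rot: [0.996, 0.095, 0.001, -0.002]
ft_force: [0.5, -0.4, 0.2]
opening: -0.0001
grip_force: 0.0
time: 22.15
position: [0.4676, -0.3894, 0.038]
tool_rot: [0.996, 0.095, 0.001, -0.002]
ft_force: [-0.8, 0.6, 0.9]
opening: -0.0002
grip_force: 0.0
```

```bash
python3 -m inch '[[[0,0,0.1],[0,0,0]],[[0,0,0.05],[0,0,0]],[[0,0,0],[0,0,0]]]'
python3 -m inch '[[[0,0,0.08],[0,0,0]],[[0,0,0],[0,0,0]]]'
```

```text
time: 22.52
position: [0.4677, -0.3895, 0.0322]
tool_rot: [0.996, 0.095, 0.001, -0.002]
ft_force: [1.2, 0.2, 0.1]
opening: -0.0
grip_force: 0.0
time: 22.78
position: [0.4677, -0.3894, 0.029]
tool_rot: [0.996, 0.095, 0.001, -0.002]
ft_force: [1.0, 0.7, 0.6]
opening: -0.0002
grip_force: 0.0
```

```bash
python3 -m inch '[[[0,0,0.08],[0,0,0]],[[0,0,0],[0,0,0]]]'
python3 -m inch '[[[0,0,0.08],[0,0,0]],[[0,0,0],[0,0,0]]]'
python3 - <<'E'
from h import *
w=camera('wrist'); cv2.imwrite('pics/k.png',w['frame'][:,:,::-1])
E
```

```text
time: 23.02
position: [0.4677, -0.3894, 0.0257]
tool_rot: [0.996, 0.095, 0.001, -0.002]
ft_force: [-0.8, -0.3, 0.8]
opening: -0.0002
grip_force: 0.0
time: 23.28
position: [0.4679, -0.3897, 0.0229]
tool_rot: [0.996, 0.095, 0.001, -0.001]
ft_force: [0.4, -0.4, 1.3]
opening: -0.0001
grip_force: 1.0
```

View pics/k.png

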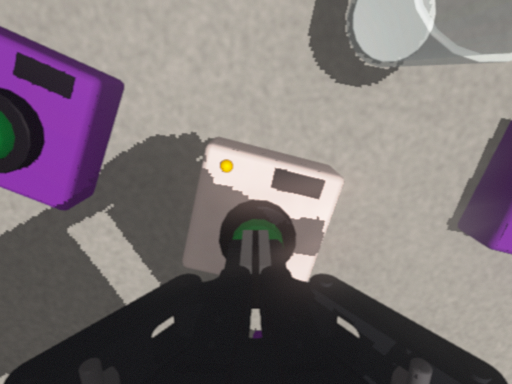

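The fingertips at (257,235) are on the green button and contact is beginning (about 1 N). I press on.

```bash
python3 -m inch '[[[0,0,0.06],[0,0,0]],[[0,0,0.04],[0,0,0]],[[0,0,0],[0,0,0]]]'
python3 -m inch '[[[0,0,0.05],[0,0,0]],[[0,0,0],[0,0,0]]]'
```

```text
time: 23.7
position: [0.4679, -0.3897, 0.0189]
tool_rot: [0.996, 0.095, 0.001, -0.001]
ft_force: [0.1, -0.0, 4.4]
opening: -0.0003
grip_force: 2.2
time: 23.95
position: [0.468, -0.3898, 0.018]
tool_rot: [0.996, 0.095, 0.001, -0.001]
ft_force: [-1.7, 1.9, 13.2]
opening: -0.0
grip_force: 6.5
```

13 N is well past the 5 N spring, so the button is at its stop. I let it go, lift and check.

```bash
python3 -m inch '[[[0,0,0],[0,0,0]],[[0,0,-0.3],[0,0,0]],[[0,0,-0.8],[0,0,0]],[[0,0,-0.9],[0,0,0]],[[0,0,-0.9],[0,0,0]],[[0,0,-0.9],[0,0,0]],[[0,0,-0.5],[0,0,0]],[[0,0,0],[0,0,0]],[[0,0,0],[0,0,0]]]'
python3 m.py
python3 - <<'E'
from h import *
p=camera('scene')
for q in ['reagent','beaker','jar','dish','pen','tweezers','lock_top']: print(q,[(np.round(d['centre'],3),d['confidence']) for d in mark_of(p,q)[:2]])
E
```

```text
time: 25.08
position: [0.4671, -0.3896, 0.1874]
tool_rot: [0.996, 0.095, 0.0, -0.003]
ft_force: [0.1, -0.4, 0.1]
opening: -0.0003
grip_force: 0.0
tcp u -0.043948016624804416 o 0.135452893735681
scene [((np.float64(0.1343), np.float64(-0.003)), 0.62)]
top [((np.float64(0.1307), np.float64(-0.001)), 0.87), ((np.float64(0.1322), np.float64(0.151)), 0.55)]
scene [((np.float64(0.1297), np.float64(-0.005)), 0.87), ((np.float64(0.1322), np.float64(-0.001)), 0.28)]
top [((np.float64(0.1326), np.float64(0.0)), 0.68), ((np.float64(0.1323), np.float64(0.149)), 0.64)]
scene [((np.float64(0.1304), np.float64(0.0)), 0.79)]
top [((np.float64(0.1278), np.float64(-0.005)), 0.75), ((np.float64(0.1331), np.float64(0.15)), 0.47)]
reagent []
beaker [(array([ 0.604, -0.446, -0.001]), 0.86)]
jar [(array([ 0.256,  0.301, -0.003]), 0.51)]
dish [(array([ 0.284, -0.262,  0.003]), 0.54)]
pen [(array([ 0.369,  0.104, -0.003]), 0.71)]
tweezers [(array([ 0.384, -0.11 ,  0.   ]), 0.42)]
lock_top [(array([ 0.318, -0.457,  0.055]), 0.53), (array([ 0.519, -0.585,  0.057]), 0.51)]
```

The window is level with the arrow and the bystanders I could find have not moved. The robot touches nothing, so I hand in.

```bash
python3 -c "
from workcell import robot
print(robot.sign_off())"
```

```text
the job is handed in; nothing more can be done
None
```

The job is handed in with no verdict returned: the lip reads about 2 mm from the arrow tip, the green button on the white console was pressed to its stop (13 N) and let go, and nothing I could re-check had moved (the reagent jar wasn't detected at the end).

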